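# Fit the standpipe, then unscrew and hold the release-agent pot's cap

## Task

Push the loose copper standpipe fully down onto the brass spigot of the blue release-agent pot and let go of it, then unscrew the pot's black cap by its orange bar: nobody knows whether its thread is right- or left-handed, so find by trying which way it loosens and never wrench it off. Lift the cap straight up off its neck and finish still holding it, level and still, directly above the neck with at least 5 cm between where it sat and where it is held. Leave the standpipe in place and everything else on the bench alone.

Things in the scene. Friction and masses are not known exactly. Their poses are not given: they have to be found in the camera images.
- pot: Blue steel pot fixed to the bench, base 135 x 275 mm; origin on the bench under the axis of its capped neck, z up. Along its own y: neck at 0, sealed red turret (60 mm wide, 121 mm high, fixed) at +88 mm, brass spigot at -100 mm on a ledge 50 mm high. The main body is 85 mm high and ends at y = -55 mm, where the ledge begins. Its yaw is within 0.4 rad of the robot's frame.
- spigot_base (a point): Foot of the upright brass spigot, on its axis, on the ledge 50 mm above the bench. The spigot is 18 mm in diameter and 38 mm high, the top 10 mm tapering to 10 mm. The cap's rim is 72 mm from the spigot's axis, so fingers that close along the pot's x have the most room here.
- neck_top (a point): Centre of the top of the pot's neck, 115 mm above the bench; the neck is under the cap. Same axes as the pot.
- cap_grip (a point): Centre of the cap's orange bar grip: 50 mm long (own x), 18 mm wide (own y), 30 mm high, standing on the black cap's top face, which is 15 mm below this point. The cap is 56 mm in diameter and 26 mm high under the bar, about 110 g in all. Seated, this point is 19 mm above the neck's top. Own z is up along the cap's axis. At the start the bar lies along the pot's x.
- sleeve_mid (a point): Centre of the loose copper standpipe, a rigid tube 100 mm long, 30 mm outside and 21 mm inside diameter, 120 g or so, standing on end on the bench to the robot's right of the pot; own z is its axis. Fully home on the spigot its foot rests on the ledge and this point is 50 mm above the spigot's foot.
- cap: The same cap; origin on its axis, 41 mm below the bar's centre. Quick lug thread, screwed tight at the start. The tightening way it stops hard within 0.2 rad; the loosening way it turns freely without rising, is free to lift straight off from about 0.75 to 1.1 rad (aim at 0.95) and then stops hard. Which way loosens, seen from above, changes from start to start and cannot be seen.
- sleeve: The same standpipe; origin at the centre of its lower end.
- can: Bystander: yellow can, 52 mm diameter, 110 mm high, behind the pot (further from the robot); origin at its foot.
- jar: Bystander: jar, 60 mm diameter, 80 mm high, at the far right; origin at its foot.
- pliers: Bystander: pliers lying at the near right, about 150 mm long, 14 mm high; origin at the pivot.
- brush: Bystander: brush lying at the near left, 200 mm long; origin at its middle, on the bench.
Things that resemble listed ones, but are neither listed nor needed, are in the scene too. Several things look just like the sleeve: the one meant starts farthest from the robot's base. Leave any pink or turquoise look-alike of the cap alone.

How it is judged:
On the way, in this order (a step that is already met when the one before it is completed fails the run):
1. the standpipe is fully home on the spigot and let go (horizontal distance between sleeve_mid and spigot_base below 0.006 m and z of sleeve_mid in the frame of spigot_base below 0.055 m and angle between sleeve_mid's own z axis and vertical below 0.1 rad and contact force between the fingers and sleeve below 0.2 N and z of cap_grip in the frame of neck_top below 0.03 m), for 0.2 s.
2. the cap is turned loose, still down on its neck (angle between the x axis of cap_grip and the x axis of pot, either way round above 0.5 rad and z of cap_grip in the frame of neck_top below 0.034 m), for 0.05 s.
At the end, for the whole second after the job is handed in: Standpipe on the spigot, axis within 6 mm, foot within 5 mm of the ledge, upright, let go. Cap held in the fingers at least 45 mm above its seat, within 40 mm sideways of the neck, level within 0.3 rad, still, touching neither pot nor standpipe (horizontal distance between sleeve_mid and spigot_base below 0.006 m and z of sleeve_mid in the frame of spigot_base below 0.055 m and angle between sleeve_mid's own z axis and vertical below 0.1 rad and contact force between the fingers and sleeve below 0.2 N and z of cap_grip in the frame of neck_top above 0.064 m and horizontal distance between cap_grip and neck_top below 0.04 m and angle between cap_grip's own z axis and vertical below 0.3 rad and contact force between the fingers and cap above 0.5 N and contact force between cap and pot below 0.1 N and contact force between cap and sleeve below 0.1 N and linear speed of cap below 0.03 m/s); the arm keeps its last pose, push and grip.
It fails at once if the can is pushed more than 30 mm from its place (distance of can from where it was at the start of the episode above 0.03 m).
It fails at once if the jar is pushed more than 30 mm from its place (distance of jar from where it was at the start of the episode above 0.03 m).
It fails at once if the pliers is pushed more than 30 mm from its place (distance of pliers from where it was at the start of the episode above 0.03 m).
It fails at once if the brush is pushed more than 30 mm from its place (distance of brush from where it was at the start of the episode above 0.03 m).
It also fails if it takes over 61 s, if anything falls off the work surface, if the arm or the gripper's body presses on something with over 40 N, if the wrist force passes 120 N, or if a joint passes its speed limit or range.

## Robot

A 6-joint arm with a two-finger parallel gripper is mounted at the origin on the work surface. World frame = base frame: x ahead of the robot, y to its left, z up, the work surface at z = 0. Lengths are in m, angles in rad, forces in N, time in s.
With the tool pointing down it reaches from about 0.25 to 0.725 m from the base axis. Payload 4 kg.
Tool frame: the origin (TCP) lies on the front face of the gripper's body, between the roots of the fingers; the fingertips stand 73 mm ahead of it and the grasp point (between the pads) lies 54 mm ahead of it; z points along the fingers, y is the direction in which the jaws open and shut (so a half turn about z gives the same grasp; the last joint's range is limited). The gripper opens to 85 mm and grips with 20 to 120 N. Pads are 22 mm wide; open, the fingers measure 114 mm over their backs; the gripper's body (76 mm by 85 mm) begins 54 mm behind the grasp point. The pads swing forward as they close: fully open they stand 13 mm farther back than shut.
Start: joints at [1.126, 0.241, 0.005, 1.335, 0, 1.571], TCP at [0.215, 0.451, 0.304] pointing down, gripper open.
Joint ranges: [-2.72, 2.72], [-1.05, 1.87], [-1.09, 1.28], [-1.99, 2.15], [-1.42, 1.44], [-3.14, 3.14]. Speed limits (rad/s): [2.79, 2.79, 3.14, 3.14, 3.14, 3.14].

## Interface

Orientations are given as a unit quaternion [x, y, z, w].
In Python, from workcell import sensors, camera, order gives the robot as it stands. The module is installed in compiled form; this text tells all that it offers.
- The arm moves only by the shell command python3 -m inch 'ROWS'. ROWS is JSON, one flat list of numbers, 5 for each row, row after row: the opening, from -1 (shut) to 1 (fully open), then the shift along the tool's x, y, z in mm, then the turn about the tool's z in units of 6 degrees (1.0 is 6 degrees). A call has 1 to 8 rows; each row is the pose to reach, as a shift and turn from the pose commanded when the call began, along the tool's axes at that moment; what a row does not reach only later rows make up. A row lasts 1/10 s, in which the tool goes at most 50 mm and 8.59 degrees, less where a joint would pass 70% of its speed; a pose out of reach is approached as far as the arm can. A call with a gripper value outside its range is refused whole. The fingers move at their own pace and stop on an object; the grip force is fixed at half the most. Time passes only in rows, so rows that repeat a pose let the fingers close. It gives the time, the measured TCP pose, the force and the opening at its end, in the units of the state.
- sensors.get_obs(): the state, without advancing time (a new reading comes with each control period).
- camera(name): name is "scene" or "side" or "wrist"; returns a dict with "pixels" (420x560x3 uint8, red, green, blue), "intrinsics" (3x3 intrinsics, pixels), "extrinsics" (4x4, takes a point from camera to world coordinates). Camera axes: x right, y down, z forward; pixel columns grow to the right and rows downward; lengths in m; the calibration is good to about 2 mm. A picture is of the moment at which its call begins. There is no depth.
- order.job_done(): hands the job in, once; it reports no verdict.
The state is a dict: "clock": time; "joint_pos": joint angles; "joint_vel": joint speeds; "tau": joint torques, N m; "eef_pos": TCP position; "tool_rot": TCP orientation; "ft_force": force on the tool from outside, world axes, zero at the start; "ft_torque": the same for the moment, N m; "grip_width": finger opening in m.
Only numpy, scipy, OpenCV 4.12 (cv2) and the standard library are available. Lean on these libraries where they do the work, as an engineer would, in place of code of your own. Each camera call takes 0.05 s, during which the arm holds its last target.

## Working session

There is one attempt and no reset: what is moved stays moved. The work goes in short steps, Python scripts to look and compute and a shell command to move; the robot and the scene stay as the last step left them, time stands still between calls to the robot, and variables do not carry over. Pictures are saved under pics/ and viewed, and the job is handed in when it is done.

```bash
mkdir -p pics
cat > h.py <<'E'
from workcell import sensors, camera, order
import cv2, numpy as np, pickle
def snap(n,f):
    c=camera(n); cv2.imwrite(f'pics/{f}.png',c['pixels'][:,:,::-1]); pickle.dump(c,open(f'pics/{f}.pkl','wb')); return c
def load(f): return pickle.load(open(f'pics/{f}.pkl','rb'))
def crop(f,u0,v0,u1,v1,k):
    p=load(f)['pixels'][v0:v1,u0:u1,::-1]; cv2.imwrite(f'pics/{f}_c{u0}_{v0}.png',cv2.resize(p,None,fx=k,fy=k,interpolation=cv2.INTER_CUBIC))
def ray(c,u,v):
    K=np.array(c['intrinsics']);T=np.array(c['extrinsics']);d=T[:3,:3]@np.linalg.inv(K)@[u,v,1];return T[:3,3],d
def atz(c,u,v,z):
    o,d=ray(c,u,v);return o+d*(z-o[2])/d[2]
def proj(c,p):
    K=np.array(c['intrinsics']);T=np.array(c['extrinsics']);q=K@(T[:3,:3].T@(np.array(p)-T[:3,3]));return q[:2]/q[2]
E
python3 - <<'E'
from h import *
for n in ['scene','side','wrist']:
    c=snap(n,n+'0'); print(n,np.round(c['extrinsics'],3).tolist(),np.round(c['intrinsics'],1).tolist())
print(sensors.get_obs())
E
```

```text
scene [[-0.455, 0.452, -0.767, 1.619], [0.89, 0.254, -0.378, 0.608], [0.024, -0.855, -0.518, 0.845], [0.0, 0.0, 0.0, 1.0]] [[524.4, 0.0, 274.8], [0.0, 524.4, 204.6], [0.0, 0.0, 1.0]]
side [[0.77, -0.337, 0.542, -0.203], [-0.638, -0.421, 0.644, -0.783], [0.011, -0.842, -0.539, 0.847], [0.0, 0.0, 0.0, 1.0]] [[536.7, 0.0, 275.4], [0.0, 536.7, 206.5], [0.0, 0.0, 1.0]]
wrist [[0.431, 0.871, 0.236, 0.155], [0.902, -0.416, -0.114, 0.48], [-0.001, 0.262, -0.965, 0.374], [0.0, 0.0, 0.0, 1.0]] [[353.2, 0.0, 282.6], [0.0, 353.2, 213.5], [0.0, 0.0, 1.0]]
{'clock': 0.15, 'joint_pos': array([1.12602339e+00, 2.41244352e-01, 4.05976319e-03, 1.33517433e+00,
       2.19718281e-06, 1.57077684e+00]), 'joint_vel': array([-0.0003829 ,  0.00055859,  0.00175247,  0.00095062, -0.00021332,
       -0.00099792]), 'tau': array([-6.00313488e-04, -3.72634578e+01,  2.52638590e+01,  1.23428361e-02,
        1.55142629e-05,  1.45998013e-05]), 'eef_pos': array([0.21497856, 0.45104505, 0.3032251 ]), 'tool_rot': array([ 2.20548377e-01,  9.75375724e-01, -7.61812968e-04, -1.73400288e-04]), 'ft_force': array([-0.673638  ,  0.13615901,  0.50553343]), 'ft_torque': array([-0.00302187,  0.02547636,  0.00418294]), 'grip_width': 0.08534070595345272}
```

View pics/scene0.png

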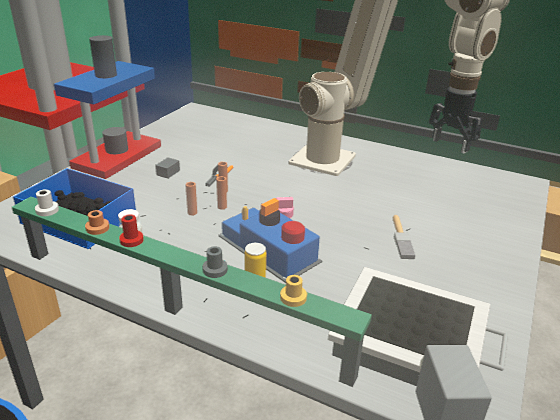

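View pics/side0.png

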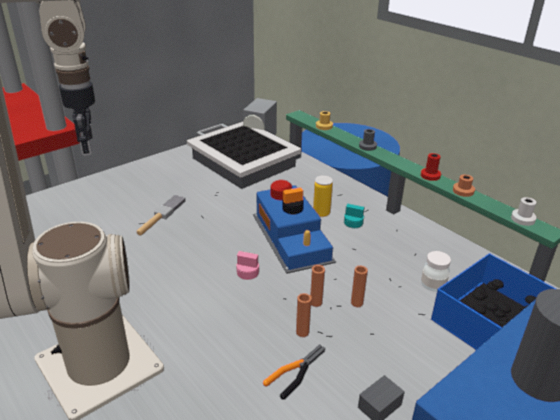

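View pics/wrist0.png

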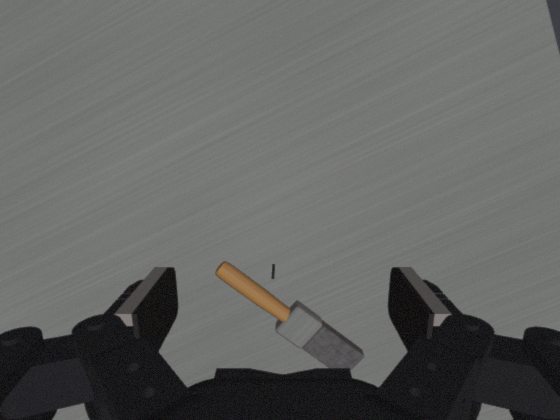

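Three tubes look like the sleeve. In the side view they are at (359,286), (318,286) and (303,315), and in the scene view at (191,198), (222,192) and (223,175). The farthest from the base should be side (359,286), which is scene (191,198). I'll confirm it in enlarged crops.

Run:
```python
from h import *
crop('side0',240,165,400,345,4); crop('scene0',165,145,335,285,4)
```

```text
(no output)
```

View pics/side0_c240_165.png

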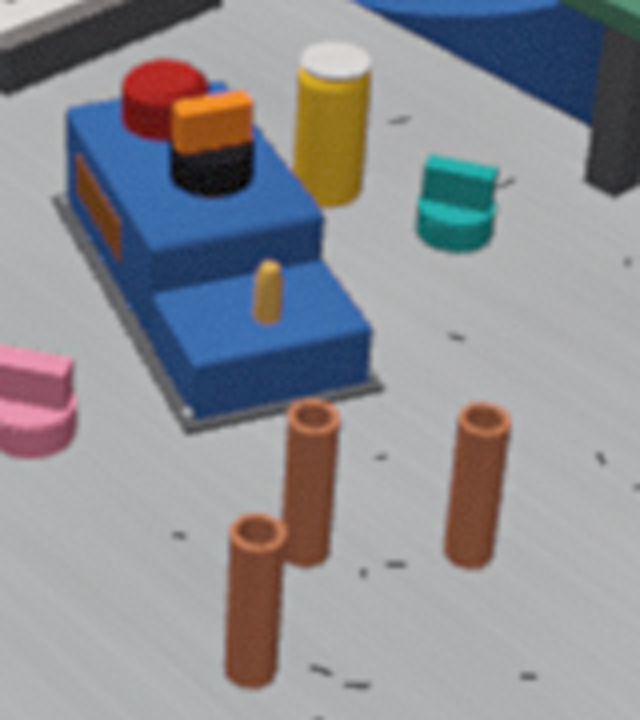

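View pics/scene0_c165_145.png

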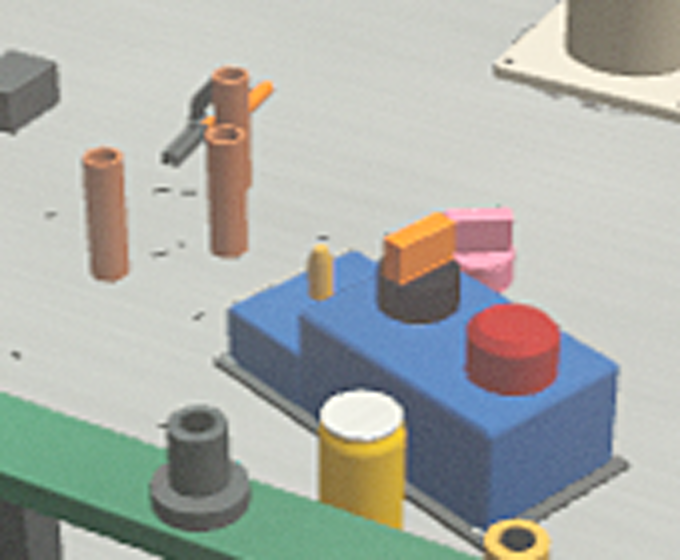

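Run:
```python
from h import *
s=load('side0');c=load('scene0')
S=lambda x,y:(240+(x+.5)/4-.5,165+(y+.5)/4-.5)
C=lambda x,y:(165+(x+.5)/4-.5,145+(y+.5)/4-.5)
def tri(a,b):
    o1,d1=ray(s,*a);o2,d2=ray(c,*b)
    t=np.linalg.lstsq(np.stack([d1,-d2],1),o2-o1,rcond=None)[0]
    p,q=o1+t[0]*d1,o2+t[1]*d2;return (p+q)/2,np.linalg.norm(p-q)
for n,a,b,z in [('A top',(484,420),(104,157),.1),('B',(313,416),(225,134),.1),('C',(259,533),(231,75),.1),('spig top',(268,262),(320,247),.088),('turret top',(165,80),(513,325),.121),('capring',(211,192-0),(419,320),.089)]:
    p,e=tri(S(*a),C(*b)); A1=atz(s,*S(*a),z);A2=atz(c,*C(*b),z)
    print(n,p.round(4),round(e,4),A1.round(4),A2.round(4),np.hypot(*p[:2]).round(3))
```

```text
A top [ 0.5313 -0.203   0.0995] 0.0002 [ 0.5308 -0.2033  0.1   ] [ 0.5321 -0.2026  0.1   ] 0.569
B [ 0.4598 -0.1435  0.101 ] 0.0017 [ 0.4602 -0.1419  0.1   ] [ 0.4589 -0.145   0.1   ] 0.482
C [ 0.374  -0.1928  0.0999] 0.0 [ 0.3739 -0.1929  0.1   ] [ 0.3742 -0.1926  0.1   ] 0.421
spig top [ 0.5498 -0.01    0.0907] 0.0026 [ 0.552 -0.006  0.088] [ 0.5471 -0.0131  0.088 ] 0.55
turret top [0.6119 0.1639 0.1181] 0.0 [0.6087 0.1601 0.121 ] [0.6159 0.1656 0.121 ] 0.633
capring [0.5843 0.0837 0.0802] 0.0001 [0.5753 0.0739 0.089 ] [0.5962 0.0897 0.089 ] 0.59
```

The measurement fits. A's top comes out at z 0.0995, and A is at (0.531, -0.203), 0.569 m from the base against 0.482 and 0.421 for the other two. A is the sleeve. Next I'll move over the pot to look from the wrist camera.

```bash
python3 -m inch '[1,-38,-16,0,1.2, 1,-77,-32,0,2.4, 1,-115,-48,0,3.6, 1,-154,-64,0,4.8, 1,-192,-80,0,6, 1,-231,-96,0,7.2, 1,-270,-112,0,8.4, 1,-308,-127,0,9.6]'
cat >> h.py <<'E'
from scipy.spatial.transform import Rotation as R
def rel(target,yawdeg=None):
    o=sensors.get_obs();r=R.from_quat(o['tool_rot']).as_matrix()
    d=r.T@(np.array(target)-o['eef_pos'])*1000
    y=np.degrees(np.arctan2(r[1,1],r[0,1]))
    print('t',round(o['clock'],2),'pos',o['eef_pos'].round(4),'yawY',y.round(2),'shift mm',d.round(1),'f',o['ft_force'].round(1),'w',round(o['grip_width'],4),'j',o['joint_pos'].round(2), 'ztilt',r[:,2].round(3))
    if yawdeg is not None: print('turn units',(-((yawdeg-y+90)%180-90)/6).round(2))
E
python3 - <<'E'
from h import *
rel([.55,.08,.304],-19.7)
E
```

```text
clock: 0.95
eef_pos: [0.4393, 0.2026, 0.3037]
tool_rot: [0.665, 0.747, -0.0, -0.0]
ft_force: [0.7, -0.3, 0.1]
grip_width: 0.0856
t 0.95 pos [0.4393 0.2026 0.3037] yawY 6.61 shift mm [-134.5   95.8   -0.3] f [ 0.7 -0.3  0.1] w 0.0856 j [ 0.43  0.21 -0.04  1.33  0.    1.89] ztilt [-0. -0. -1.]
turn units 4.38
```

```bash
python3 -m inch '[1,-34,24,0,1.1, 1,-67,48,0,2.2, 1,-101,72,0,3.3, 1,-134,96,0,4.4, 1,-134,96,0,4.4]'
python3 - <<'E'
from h import *
snap('wrist','w1'); rel([.5315,-.203,.129],-19.7)
E
```

```text
clock: 1.45
eef_pos: [0.5525, 0.0791, 0.3028]
tool_rot: [0.819, 0.574, -0.0, 0.001]
ft_force: [-1.1, 0.6, -0.5]
grip_width: 0.0858
t 1.5 pos [0.551  0.0807 0.3028] yawY -19.69 shift mm [-273.6   77.5  173.9] f [-0.2  0.3 -0.7] w 0.0852 j [0.15 0.36 0.16 1.38 0.   2.06] ztilt [-0.001 -0.    -1.   ]
turn units 0.0
```

View pics/w1.png

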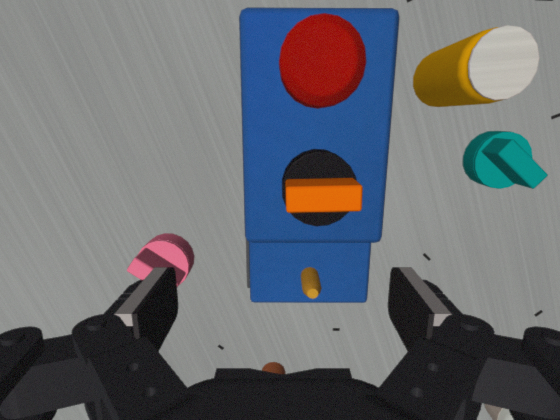

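Run:
```python
from h import *
crop('w1',240,130,400,310,4)
```

```text
(no output)
```

View pics/w1_c240_130.png

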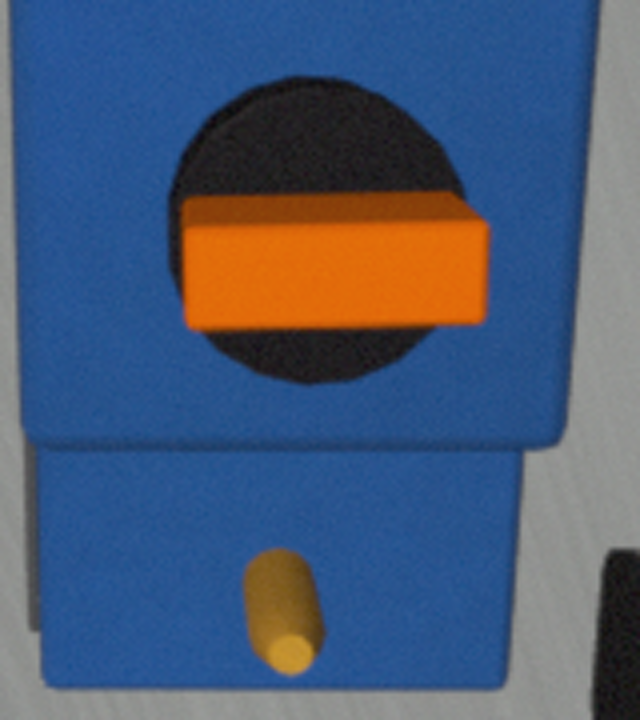

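Run:
```python
from h import *
w=load('w1');W=lambda x,y:(240+(x+.5)/4-.5,130+(y+.5)/4-.5)
sp=atz(w,*W(292,655),.088);ba=atz(w,*W(336,277),.149);tu=atz(w,322,60.5,.121)
print('spig',sp.round(4),'bar',ba.round(4),'tur',tu.round(4))
for a,b in((sp,ba),(ba,tu),(sp,tu)):
    d=b-a;print(np.hypot(d[0],d[1]).round(4),np.degrees(np.arctan2(-d[0],d[1])).round(2))
for a,b in(((185,223),(488,223)),((187,330),(485,326))):
    d=atz(w,*W(*b),.149)-atz(w,*W(*a),.149);print('bar',np.linalg.norm(d).round(4),np.degrees(np.arctan2(d[1],d[0])).round(2))
print(np.round(w['extrinsics'],3))
```

```text
spig [ 0.5489 -0.0101  0.088 ] bar [0.583  0.0842 0.149 ] tur [0.6123 0.1667 0.121 ]
0.1003 -19.84
0.0875 -19.56
0.1878 -19.71
bar 0.0488 -19.95
bar 0.0489 -19.16
[[ 0.94  -0.329 -0.089  0.575]
 [-0.341 -0.907 -0.247  0.141]
 [ 0.001  0.263 -0.965  0.373]
 [ 0.     0.     0.     1.   ]]
```

The wrist view shows red turret at (322,60), the orange bar's top at about (324,199) and spigot top at (313,294). The spacings come out at 100.3 and 87.5 mm (100 and 88 expected), and the pot's yaw is -19.7°. Next I move above the sleeve.

```bash
python3 -m inch '[1,-45,13,0,0, 1,-91,26,10,0, 1,-137,39,30,0, 1,-182,52,50,0, 1,-228,65,70,0, 1,-274,78,85,0, 1,-274,78,85,0]'
python3 - <<'E'
from h import *
snap('wrist','w2'); rel([.5315,-.203,.129],-19.7)
E
```

```text
clock: 2.2
eef_pos: [0.5299, -0.2048, 0.2163]
tool_rot: [0.818, 0.575, -0.002, -0.001]
ft_force: [-0.5, 1.2, -1.3]
grip_width: 0.0855
t 2.25 pos [ 0.5305 -0.2033  0.2171] yawY -19.67 shift mm [ 0.7  1.2 88.1] f [-0.3 -0.6 -0.6] w 0.0854 j [-0.37  0.43  0.04  1.19 -0.    1.55] ztilt [-0.004  0.001 -1.   ]
turn units 0.0
```

View pics/w2.png

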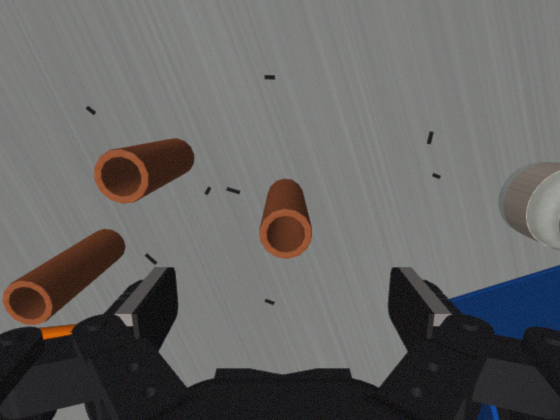

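Run:
```python
from h import *
w=load('w2')
p=atz(w,285.5,232.5,.1);print(p); rel([p[0],p[1],.129],-19.7)
```

```text
[ 0.53253357 -0.20083636  0.1       ]
t 2.25 pos [ 0.5305 -0.2033  0.2171] yawY -19.67 shift mm [ 3.1  1.4 88.1] f [-0.3 -0.6 -0.6] w 0.0854 j [-0.37  0.43  0.04  1.19 -0.    1.55] ztilt [-0.004  0.001 -1.   ]
turn units 0.0
```

The wrist view shows the sleeve's top ring at (285,232). It projects to (0.5325, -0.2008), within 2.5 mm of the triangulated position. I'll go down and close.

```bash
python3 -m inch '[1,2,1,30,0, 1,2,1,60,0, 1,2,1,88,0, 1,2,1,88,0, -1,2,1,88,0, -1,2,1,88,0, -1,2,1,88,0, -1,2,1,88,0]'; python3 -m inch '[-1,0,0,0,0, -1,0,0,-20,0, -1,0,0,-55,0, -1,0,0,-95,0, -1,0,0,-95,0]'
python3 - <<'E'
from h import *
snap('wrist','w3'); snap('side','s3'); rel([.549,-.010,.129],-19.7)
E
```

```text
clock: 3.05
eef_pos: [0.5344, -0.2001, 0.1326]
tool_rot: [0.816, 0.577, 0.001, 0.001]
ft_force: [-2.7, 1.7, 11.3]
grip_width: 0.0298
clock: 3.55
eef_pos: [0.5367, -0.2013, 0.2327]
tool_rot: [0.817, 0.577, 0.004, 0.005]
ft_force: [0.8, -0.5, -1.3]
grip_width: 0.0293
t 3.65 pos [ 0.5343 -0.2004  0.2274] yawY -19.5 shift mm [184.4 -50.   98.2] f [-0.   0.3 -2.3] w 0.0294 j [-0.36  0.42  0.06  1.2   0.    1.55] ztilt [ 0.003 -0.001 -1.   ]
turn units 0.03
```

View pics/w3.png

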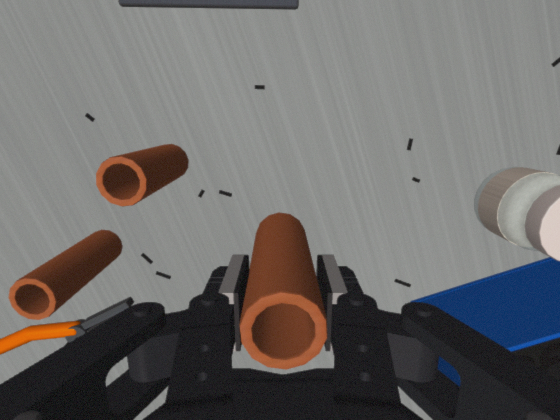

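View pics/s3.png

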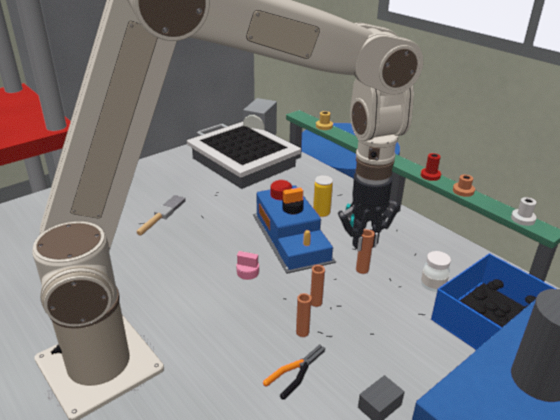

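Run:
```python
from h import *
crop('w3',220,200,350,380,4)
```

```text
(no output)
```

View pics/w3_c220_200.png

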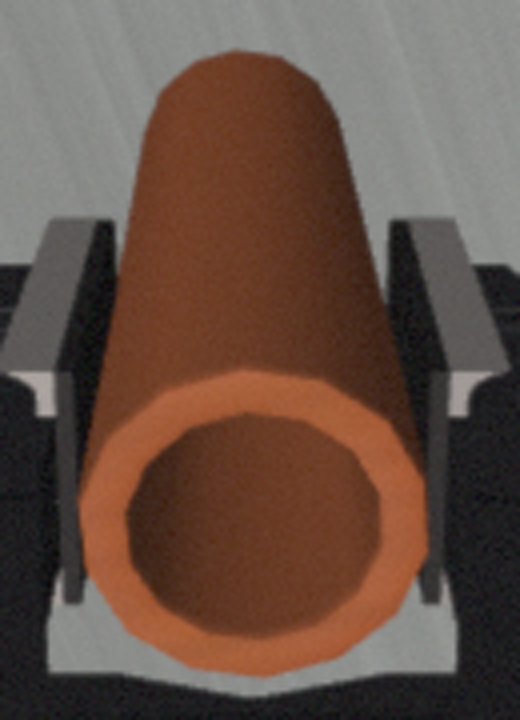

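Run:
```python
from h import *
from scipy.optimize import least_squares
w=load('w3');o=sensors.get_obs();r=R.from_quat(o['tool_rot']).as_matrix();P=o['eef_pos']
th=np.linspace(0,2*np.pi,200)
X=lambda x:220+(x+.5)/4-.5
Y=lambda y:200+(y+.5)/4-.5
def circ(x,y,z,ax):
    a=R.from_euler('xy',ax).as_matrix()
    def f(zz): 
        q=np.stack([.015*np.cos(th),.015*np.sin(th),0*th+zz],1)@a.T+[x,y,z]
        return np.array([proj(w,P+r@k) for k in q])
    return f(0),f(.1)
def res(p):
    t,b=circ(*p[:3],p[3:])
    e=[t[:,0].min()-X(80),t[:,0].max()-X(428),t[:,1].min()-Y(370),t[:,1].max()-Y(675),b[:,1].min()-Y(50),b[:,0].min()-X(150),b[:,0].max()-X(340)]
    return e
s=least_squares(res,[0,0,.03,0,0]);print(s.x.round(4),np.round(s.fun,2))
```

```text
[-0.0049  0.0032  0.0311  0.003   0.0093] [-0.01  0.01  0.12 -0.17  0.07 -0.55  0.55]
```

Run:
```python
from h import *
rel([.549,-.0057,.250],-19.7)
```

```text
t 3.65 pos [ 0.5343 -0.2004  0.2274] yawY -19.5 shift mm [188.4 -51.  -22.8] f [-0.   0.3 -2.3] w 0.0294 j [-0.36  0.42  0.06  1.2   0.    1.55] ztilt [ 0.003 -0.001 -1.   ]
turn units 0.03
```

```bash
python3 -m inch '[-1,10,-3,-22,0, -1,45,-12,-22,0, -1,85,-23,-22,0, -1,125,-34,-22,0, -1,160,-43,-22,0, -1,180,-49,-22,0, -1,188,-51,-22,0, -1,188,-51,-22,0]'; python3 -m inch '[-1,0,0,0,0, -1,0,0,0,0]'
python3 - <<'E'
from h import *
snap('scene','c4'); snap('side','s4');snap('wrist','w4'); rel([.549,-.0057,.250],-19.7)
crop('s4',250,170,350,280,6);crop('c4',200,140,300,240,6)
E
```

```text
clock: 4.45
eef_pos: [0.5477, -0.0051, 0.2465]
tool_rot: [0.816, 0.578, -0.001, -0.001]
ft_force: [-0.4, -0.3, -2.2]
grip_width: 0.0294
clock: 4.65
eef_pos: [0.5482, -0.0071, 0.2475]
tool_rot: [0.817, 0.576, -0.0, -0.0]
ft_force: [-0.8, -0.6, -1.6]
grip_width: 0.0296
t 4.8 pos [ 0.5483 -0.0069  0.2479] yawY -19.59 shift mm [ 1.4  0.2 -2.1] f [ 0.8 -0.1 -1. ] w 0.0296 j [-0.01  0.37  0.03  1.24 -0.    1.9 ] ztilt [-0. -0. -1.]
turn units 0.02
```

View pics/s4_c250_170.png

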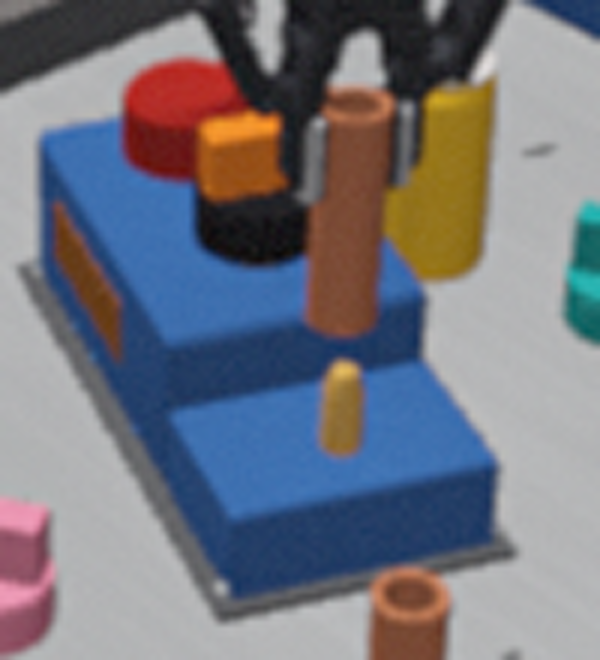

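View pics/c4_c200_140.png

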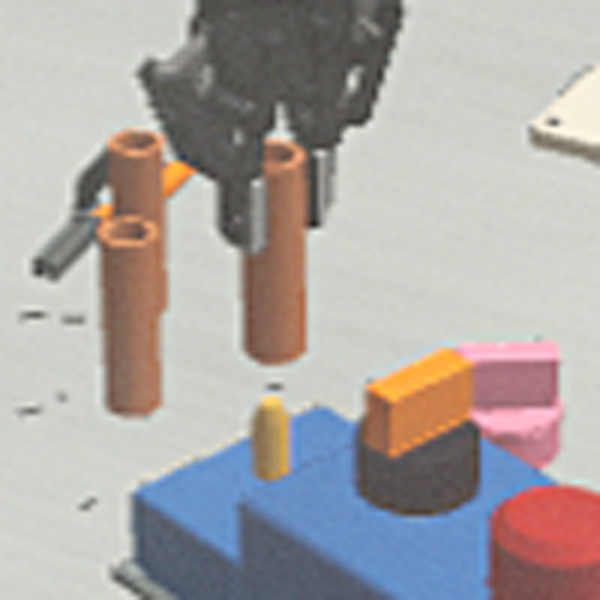

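View pics/w4.png

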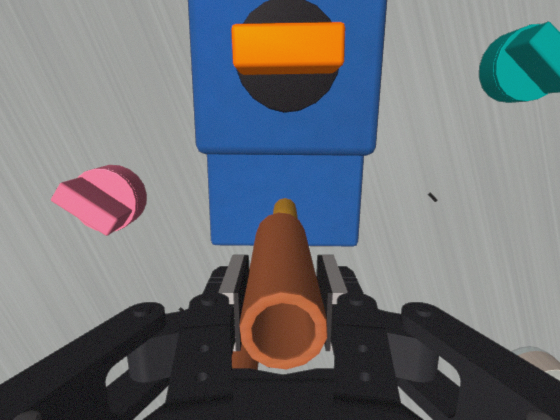

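```bash
cat >> h.py <<'E'
from scipy.optimize import fsolve
def xy(cs,us,cc,uc,z): # position from columns only
    return fsolve(lambda p:[proj(cs,[p[0],p[1],z])[0]-us,proj(cc,[p[0],p[1],z])[0]-uc],[.55,-.01])
E
python3 - <<'E'
from h import *
s=load('s4');c=load('c4')
S=lambda x:250+(x+.5)/6-.5
C=lambda x:200+(x+.5)/6-.5
for n,a,b,z in [('foot',343.5,275,.117),('top',361,281,.217),('spigtop',344,271.5,.085),('spigbase',341,272.5,.052)]:
    print(n,xy(s,S(a),c,C(b),z).round(4), proj(s,[.549,-.01,z]).round(1))
E
python3 - <<'E'
from h import *
import cv2
crop('s4',295,215,325,255,18);crop('c4',230,190,260,225,18)
E
```

```text
foot [ 0.5468 -0.0106] [307.3 221.5]
top [0.561  0.0011] [309.2 185.9]
spigtop [ 0.5474 -0.0123] [306.8 232.3]
spigbase [ 0.5485 -0.0113] [306.2 243.1]
```

View pics/s4_c295_215.png

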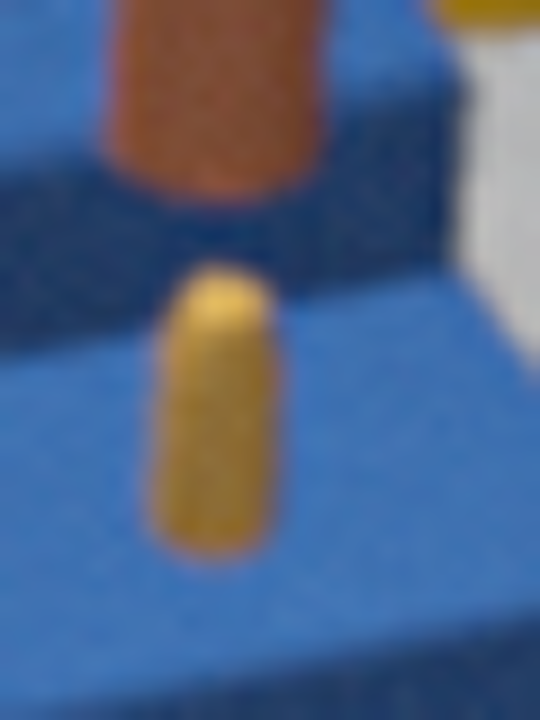

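View pics/c4_c230_190.png

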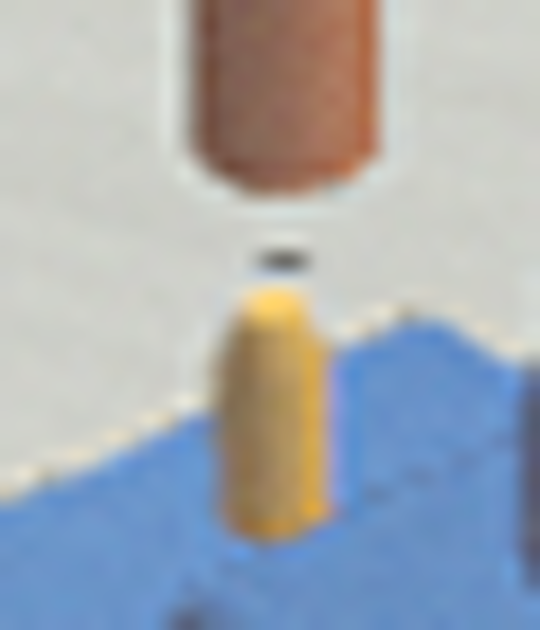

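Run:
```python
from h import *
s=load('s4');c=load('c4')
S=lambda x:295+(x+.5)/18-.5
C=lambda x:230+(x+.5)/18-.5
for n,a,b,z in [('foot',213.5,284,.119),('spigtop',222,273,.088),('spigmid',217,273,.068),('spigbase',211,275,.05)]:
    print(n,xy(s,S(a),c,C(b),z).round(4))
o=sensors.get_obs();print(o['eef_pos'])
# tube slope in side view
print([proj(s,[.549,-.01,z]).round(2).tolist() for z in (.119,.219)],[proj(c,[.549,-.01,z]).round(2).tolist() for z in (.119,.219)])
crop('s4',290,175,330,235,12);crop('c4',225,155,265,210,12)
```

```text
foot [ 0.5429 -0.0132]
spigtop [ 0.5458 -0.0136]
spigmid [ 0.5461 -0.0136]
spigbase [ 0.5463 -0.0132]
[ 0.5483181  -0.00690267  0.24786298]
[[307.37, 220.84], [309.24, 185.15]] [[245.2, 197.28], [245.0, 164.49]]
```

View pics/s4_c290_175.png

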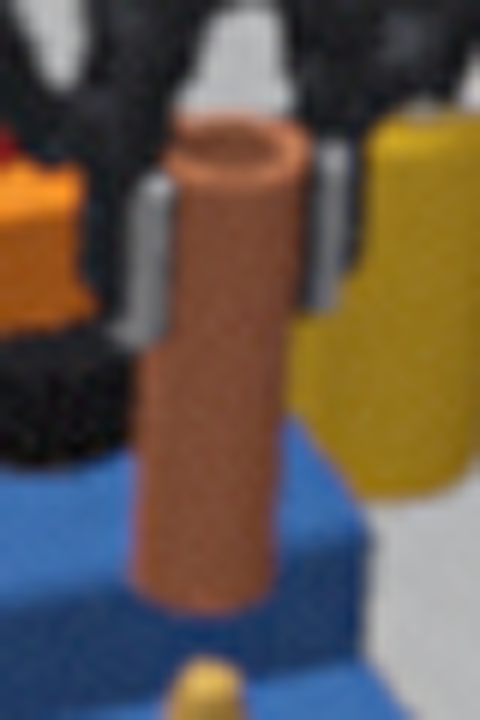

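View pics/c4_c225_155.png

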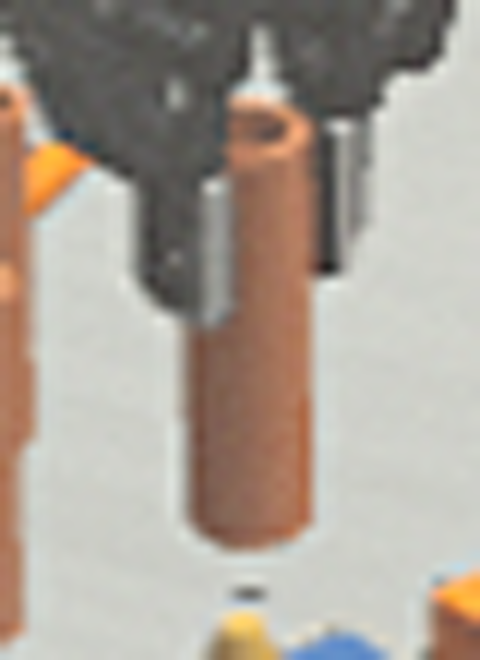

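Both views show the tube just above the spigot and about 3 mm off toward -x: its foot is at side (306,225), and the spigot's top at side (307,231). I'll correct that and descend partway, checking the force.

```bash
python3 -m inch '[-1,1,2.5,0,0, -1,1,2.5,15,0, -1,1,2.5,25,0, -1,1,2.5,32,0, -1,1,2.5,38,0, -1,1,2.5,44,0, -1,1,2.5,44,0]'
python3 - <<'E'
from h import *
snap('scene','c5'); snap('side','s5'); rel([.549,-.0057,.181],-19.7)
crop('s5',280,180,340,270,8);crop('c5',215,150,275,240,8)
a=cv2.imread('pics/s5_c280_180.png');b=cv2.imread('pics/c5_c215_150.png');cv2.imwrite('pics/m5.png',np.hstack([a,b])[:600*2][::1][:720])
cv2.imwrite('pics/m5.png',cv2.resize(np.hstack([a,b]),(800,600)))
E
```

```text
clock: 5.5
eef_pos: [0.5508, -0.0061, 0.2031]
tool_rot: [0.817, 0.577, -0.001, 0.0]
ft_force: [-0.3, -0.8, -2.5]
grip_width: 0.0293
t 5.6 pos [ 0.5509 -0.006   0.2037] yawY -19.5 shift mm [-0.3 -1.9 22.7] f [-0.3 -1.4 -3.7] w 0.0293 j [-0.01  0.4  -0.04  1.13 -0.    1.9 ] ztilt [-0.001 -0.001 -1.   ]
turn units 0.03
```

View pics/m5.png

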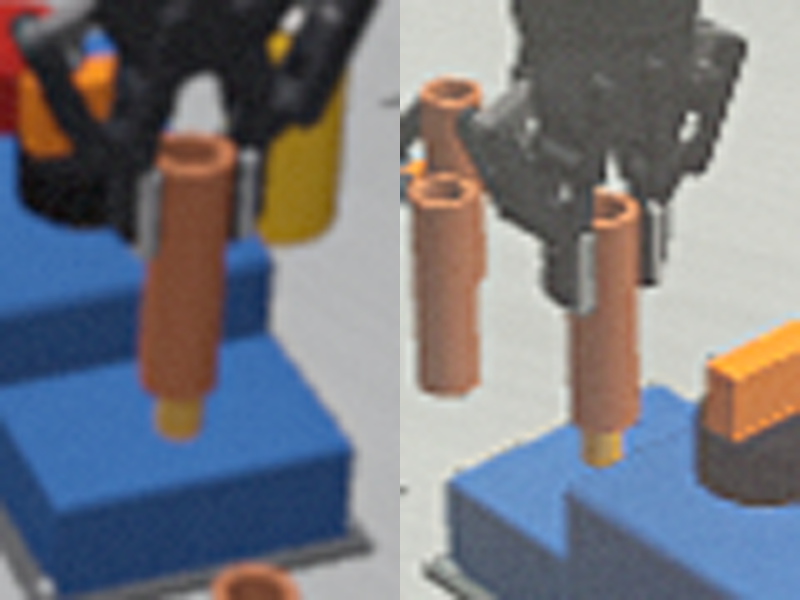

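The tube is on the spigot and the force is low. I'll press it the rest of the way.

```bash
python3 -m inch '[-1,0,0,6,0, -1,0,0,12,0, -1,0,0,17,0, -1,0,0,20,0, -1,0,0,22,0, -1,0,0,24,0]';  python3 - <<'E'
from h import *
rel([.549,-.0057,.181],-19.7)
E
```

```text
clock: 6.2
eef_pos: [0.5512, -0.0059, 0.1826]
tool_rot: [0.817, 0.577, 0.001, 0.001]
ft_force: [-9.2, -3.3, 24.6]
grip_width: 0.0292
t 6.2 pos [ 0.5512 -0.0059  0.1826] yawY -19.5 shift mm [-0.6 -2.2  1.6] f [-9.2 -3.3 24.6] w 0.0292 j [-0.01  0.42 -0.07  1.08 -0.    1.9 ] ztilt [ 0.002 -0.    -1.   ]
turn units 0.03
```

```bash
python3 -m inch '[-1,0,0,2,0, -1,0,0,4,0, -1,0,0,4,0]';  python3 - <<'E'
from h import *
snap('scene','c6'); snap('side','s6'); rel([.549,-.0057,.181],-19.7)
crop('s6',280,180,340,270,8);crop('c6',215,150,275,240,8)
a=cv2.imread('pics/s6_c280_180.png');b=cv2.imread('pics/c6_c215_150.png')
cv2.imwrite('pics/m6.png',cv2.resize(np.hstack([a,b]),(800,600)))
E
```

```text
clock: 6.5
eef_pos: [0.5512, -0.0058, 0.1825]
tool_rot: [0.817, 0.577, 0.002, 0.002]
ft_force: [-13.1, -2.9, 36.1]
grip_width: 0.0294
t 6.6 pos [ 0.5512 -0.0058  0.1825] yawY -19.49 shift mm [-0.6 -2.1  1.5] f [-13.   -2.4  35.7] w 0.0294 j [-0.01  0.42 -0.07  1.08 -0.    1.9 ] ztilt [ 0.005 -0.    -1.   ]
turn units 0.04
```

View pics/m6.png

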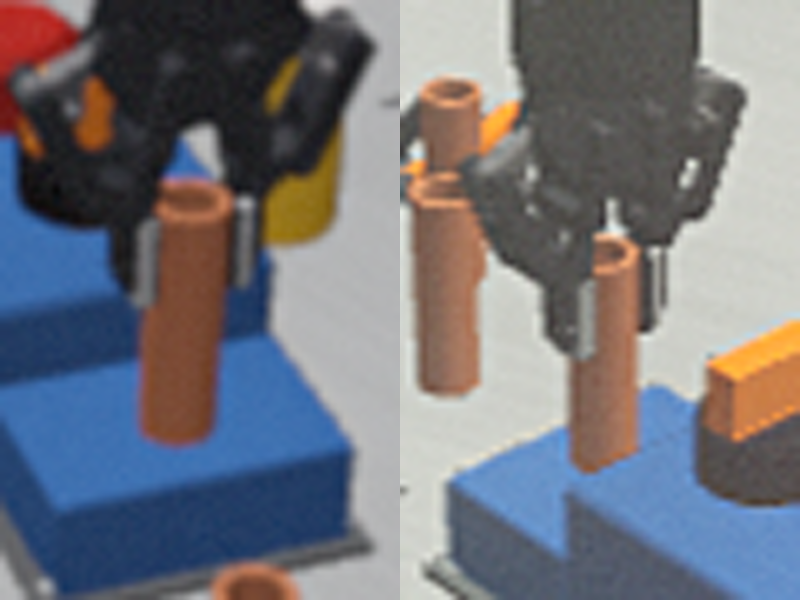

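The tube's foot is at the spigot's foot, and it no longer moves under 36 N. I'll relieve the push, let go and rise.

```bash
python3 -m inch '[-1,0,-2,-4,0, 0.3,0,-2,-4,0, 0.3,0,-2,-4,0, 0.3,0,-2,-4,0, 0.3,0,-2,-4,0]'; python3 -m inch '[0.3,0,0,-30,0, 0.3,0,0,-70,0, 0.3,0,0,-90,0,0.3,0,0,-90,0]'
python3 - <<'E'
from h import *
snap('scene','c7'); snap('side','s7'); snap('wrist','w7');rel([.583,.084,.25],70.3)
crop('s7',280,180,340,270,8);crop('c7',215,150,275,240,8)
a=cv2.imread('pics/s7_c280_180.png');b=cv2.imread('pics/c7_c215_150.png')
cv2.imwrite('pics/m7.png',cv2.resize(np.hstack([a,b]),(800,600)))
E
```

```text
clock: 7.1
eef_pos: [0.5489, -0.0046, 0.179]
tool_rot: [0.816, 0.577, -0.0, -0.001]
ft_force: [0.3, 0.2, 0.8]
grip_width: 0.0555
clock: 7.5
eef_pos: [0.551, -0.0048, 0.2731]
tool_rot: [0.817, 0.577, 0.003, 0.002]
ft_force: [0.7, 0.7, 0.3]
grip_width: 0.0556
t 7.65 pos [ 0.5486 -0.0049  0.2685] yawY -19.48 shift mm [95.3  2.8 18.4] f [-0.9 -0.3 -0.5] w 0.0554 j [-0.01  0.36  0.07  1.29  0.    1.9 ] ztilt [-0.002  0.    -1.   ]
turn units -14.96
```

View pics/m7.png

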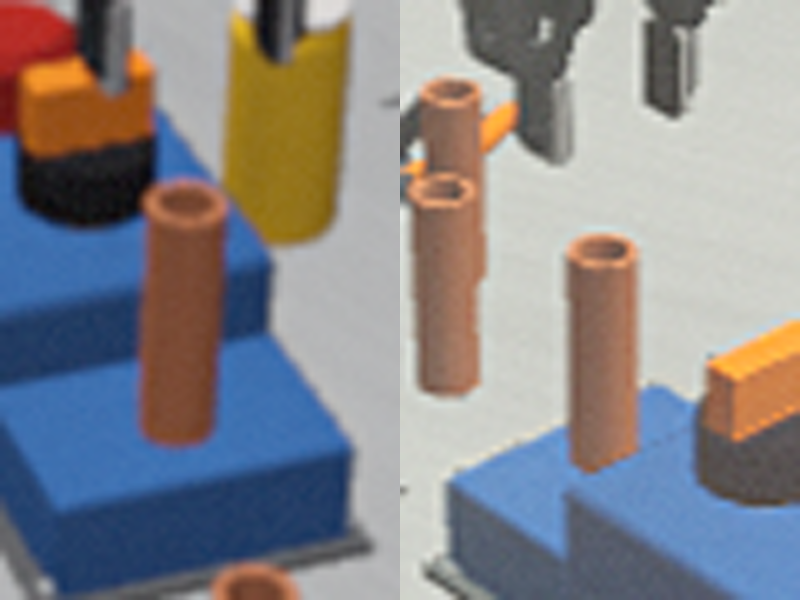

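View pics/w7.png

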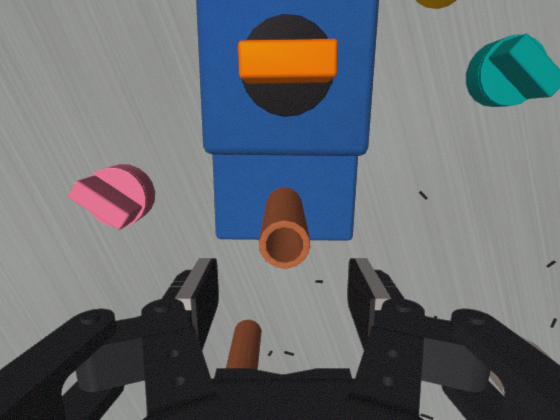

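```bash
python3 - <<'E'
from h import *
s=load('s7');c=load('c7')
o1,d1=ray(s,307.75,210.75);o2,d2=ray(c,245.15,187.5)
t=np.linalg.lstsq(np.stack([d1,-d2],1),o2-o1,rcond=None)[0];print((o1+t[0]*d1).round(4),(o2+t[1]*d2).round(4))
E
python3 -m inch '[0,12,0,0,-1.4, 0,24,1,0,-2.8, 0,36,1,0,-4.2, 0,48,2,0,-5.6, 0,60,2,0,-7, 0,72,3,0,-8.4, 0,84,3,0,-9.8, 0,95,3,0,-11.2]'
python3 -m inch '[0,0,0,0,-1.3, 0,0,0,0,-2.6, 0,0,0,0,-3.75, 0,0,0,0,-3.75, 0,0,0,0,-3.75]'
python3 - <<'E'
from h import *
snap('wrist','w8');rel([.583,.084,.196],70.3)
E
```

```text
[ 0.5479 -0.0106  0.1489] [ 0.5479 -0.0106  0.1489]
clock: 8.45
eef_pos: [0.5829, 0.084, 0.2674]
tool_rot: [0.358, 0.934, -0.001, -0.002]
ft_force: [0.2, 0.6, -0.1]
grip_width: 0.0427
clock: 8.95
eef_pos: [0.5831, 0.0835, 0.2683]
tool_rot: [0.173, 0.985, -0.0, -0.001]
ft_force: [0.1, 0.5, -0.5]
grip_width: 0.0427
t 9.0 pos [0.5832 0.0835 0.2687] yawY 70.09 shift mm [ 0.3  0.5 72.7] f [ 0.7  0.2 -0.2] w 0.0426 j [0.14 0.44 0.19 1.33 0.   0.49] ztilt [-0.002 -0.    -1.   ]
turn units -0.03
```

View pics/w8.png

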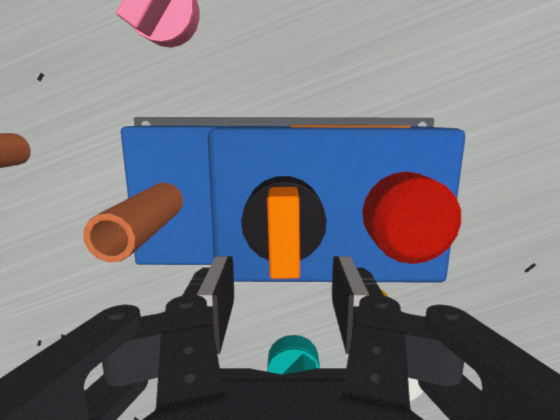

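The sleeve is home: its top is at (0.548, -0.011, 0.149). In the wrist view the bar, at (284,232), lies centred between the fingers. I'll descend and grip.

```bash
python3 -m inch '[0,0,0,25,0, 0,0,0,50,0, 0,0,0,65,0, 0,0,0,72,0, 0,0,0,72,0, -1,0,0,72,0, -1,0,0,72,0, -1,0,0,72,0]';python3 -m inch '[-1,0,0,0,0, -1,0,0,0,0]'
python3 - <<'E'
from h import *
snap('wrist','w9');snap('side','s9');rel([.583,.084,.196],70.3);print(sensors.get_obs()['ft_torque'])
crop('s9',250,150,350,250,6)
E
```

```text
clock: 9.8
eef_pos: [0.5844, 0.0836, 0.1993]
tool_rot: [0.172, 0.985, 0.0, 0.001]
ft_force: [0.6, 0.4, 1.9]
grip_width: 0.0168
clock: 10.0
eef_pos: [0.5844, 0.0836, 0.1993]
tool_rot: [0.172, 0.985, 0.0, 0.001]
ft_force: [-0.4, -0.2, 5.9]
grip_width: 0.0165
t 10.1 pos [0.5844 0.0836 0.1993] yawY 70.21 shift mm [ 1.5 -0.1  3.3] f [-0.7 -0.7  5.6] w 0.0168 j [ 0.14  0.48  0.07  1.16 -0.    0.49] ztilt [ 0.003  0.    -1.   ]
turn units -0.02
[-0.00873419  0.00126923  0.01104152]
```

View pics/w9.png

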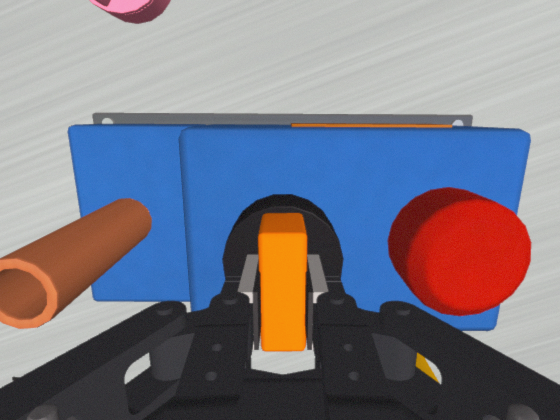

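View pics/s9_c250_150.png

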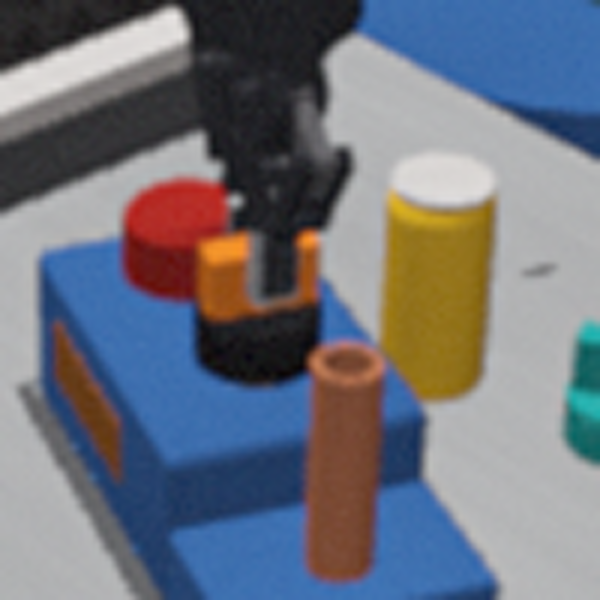

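The bar is gripped. I'll try one turning direction gently and watch the torque.

```bash
python3 -m inch '[-1,0,0,0,0.5, -1,0,0,0,1, -1,0,0,0,1.2]'
python3 - <<'E'
from h import *
rel([.583,.084,.196],70.3);print(sensors.get_obs()['ft_torque'])
E
```

```text
clock: 10.4
eef_pos: [0.5842, 0.0834, 0.1993]
tool_rot: [0.233, 0.972, 0.0, 0.001]
ft_force: [-0.9, -1.1, 6.2]
grip_width: 0.0168
t 10.4 pos [0.5842 0.0834 0.1993] yawY 63.01 shift mm [1.4 0.  3.3] f [-0.9 -1.1  6.2] w 0.0168 j [ 0.14  0.48  0.07  1.16 -0.    0.61] ztilt [ 0.002 -0.001 -1.   ]
turn units -1.21
[-0.25184197  0.13096684  0.66607924]
```

```bash
python3 -m inch '[-1,0,0,0,0.4, -1,0,0,0,0.8]'
python3 - <<'E'
from h import *
rel([.583,.084,.196],70.3);print(sensors.get_obs()['ft_torque'])
snap('wrist','w10')
E
```

```text
clock: 10.6
eef_pos: [0.5842, 0.0834, 0.1993]
tool_rot: [0.272, 0.962, -0.0, 0.001]
ft_force: [-1.4, -2.5, 6.1]
grip_width: 0.0169
t 10.6 pos [0.5842 0.0834 0.1993] yawY 58.4 shift mm [ 1.3 -0.1  3.3] f [-1.4 -2.5  6.1] w 0.0169 j [ 0.14  0.48  0.07  1.16 -0.    0.69] ztilt [ 0.002 -0.001 -1.   ]
turn units -1.98
[-0.44977196  0.17762424  2.12257186]
```

View pics/w10.png

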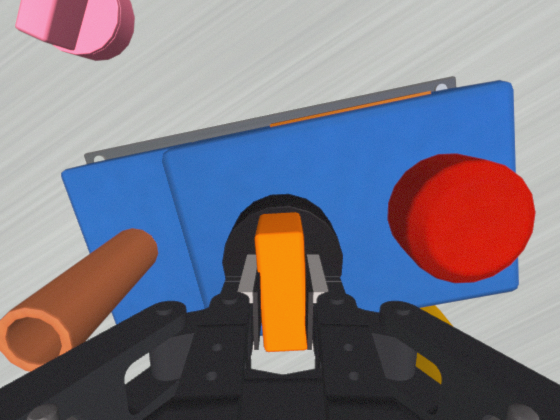

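Torque jumps to 2.1 N·m at 0.2 rad, so clockwise seen from above is the tightening way. I'll reverse.

```bash
python3 -m inch '[-1,0,0,0,-0.8, -1,0,0,0,-1.6, -1,0,0,0,-2.4, -1,0,0,0,-3.2, -1,0,0,0,-4, -1,0,0,0,-4.6, -1,0,0,0,-5]'
python3 - <<'E'
from h import *
rel([.583,.084,.196],70.3);print(sensors.get_obs()['ft_torque'])
E
```

```text
clock: 11.35
eef_pos: [0.5844, 0.0837, 0.1993]
tool_rot: [0.015, 1.0, 0.0, 0.001]
ft_force: [-0.8, -0.0, 5.0]
grip_width: 0.0165
t 11.35 pos [0.5844 0.0837 0.1993] yawY 88.33 shift mm [1.4 0.2 3.3] f [-0.8 -0.   5. ] w 0.0165 j [0.14 0.48 0.07 1.16 0.   0.17] ztilt [ 0.003  0.001 -1.   ]
turn units 3.01
[ 0.07433027 -0.01885947 -0.05435905]
```

The cap turns freely this way at 18° past its start, with torque about 0. I'll continue to about 0.95 rad.

```bash
python3 -m inch '[-1,0,0,0,-0.9, -1,0,0,0,-1.8, -1,0,0,0,-2.7, -1,0,0,0,-3.6, -1,0,0,0,-4.5, -1,0,0,0,-5.3, -1,0,0,0,-6, -1,0,0,0,-6]'
python3 - <<'E'
from h import *
rel([.583,.084,.196],124.7);print(sensors.get_obs()['ft_torque'])
snap('wrist','w11');snap('scene','c11')
E
```

```text
clock: 12.15
eef_pos: [0.5844, 0.084, 0.1993]
tool_rot: [-0.295, 0.956, 0.0, 0.002]
ft_force: [-0.2, 1.1, 5.7]
grip_width: 0.0166
t 12.15 pos [0.5844 0.084  0.1993] yawY 124.3 shift mm [1.2 0.8 3.3] f [-0.2  1.1  5.7] w 0.0166 j [ 0.14  0.48  0.07  1.16  0.   -0.46] ztilt [ 0.003  0.001 -1.   ]
turn units -0.07
[0.25568279 0.08745861 0.05843094]
```

View pics/w11.png

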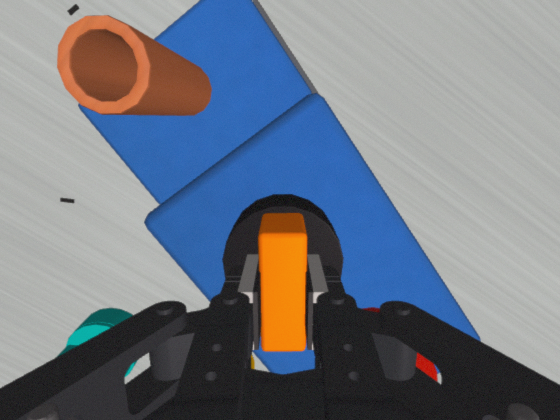

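The cap is at 0.94 rad and the sleeve still stands. I'll lift gently, 5 mm first, watching the force.

```bash
python3 -m inch '[-1,0,0,-2,0, -1,0,0,-5,0, -1,0,0,-8,0, -1,0,0,-8,0]'
python3 - <<'E'
from h import *
rel([.583,.084,.265],124.7)
E
```

```text
clock: 12.65
eef_pos: [0.5836, 0.0835, 0.206]
tool_rot: [-0.294, 0.956, -0.0, -0.0]
ft_force: [0.1, 0.6, -0.9]
grip_width: 0.0166
t 12.65 pos [0.5836 0.0835 0.206 ] yawY 124.22 shift mm [  0.2   0.8 -59. ] f [ 0.1  0.6 -0.9] w 0.0166 j [ 0.14  0.47  0.08  1.18 -0.   -0.46] ztilt [-0. -0. -1.]
turn units -0.08
```

```bash
python3 -m inch '[-1,0,0,-12,0, -1,0,0,-26,0, -1,0,0,-40,0, -1,0,0,-52,0, -1,0,0,-60,0, -1,0,0,-64,0, -1,0,0,-64,0, -1,0,0,-64,0]'; python3 -m inch '[-1,0,0,0,0,-1,0,0,0,0,-1,0,0,0,0]'
python3 - <<'E'
from h import *
rel([.583,.084,.265],124.7); snap('scene','c12');snap('side','s12');snap('wrist','w12')
crop('s12',240,140,360,260,5);crop('c12',200,120,320,240,5)
a=cv2.imread('pics/s12_c240_140.png');b=cv2.imread('pics/c12_c200_120.png')
cv2.imwrite('pics/m12.png',cv2.resize(np.hstack([a,b]),(800,400)))
E
```

```text
clock: 13.45
eef_pos: [0.5834, 0.0835, 0.2694]
tool_rot: [-0.294, 0.956, 0.0, -0.0]
ft_force: [0.5, -0.3, -0.7]
grip_width: 0.0167
clock: 13.75
eef_pos: [0.5835, 0.0835, 0.2694]
tool_rot: [-0.294, 0.956, 0.0, -0.0]
ft_force: [-0.5, -0.6, -0.9]
grip_width: 0.0166
t 13.75 pos [0.5835 0.0835 0.2694] yawY 124.21 shift mm [0.1 0.7 4.4] f [-0.5 -0.6 -0.9] w 0.0166 j [ 0.14  0.44  0.19  1.33 -0.   -0.45] ztilt [-0.001 -0.    -1.   ]
turn units -0.08
```

View pics/m12.png

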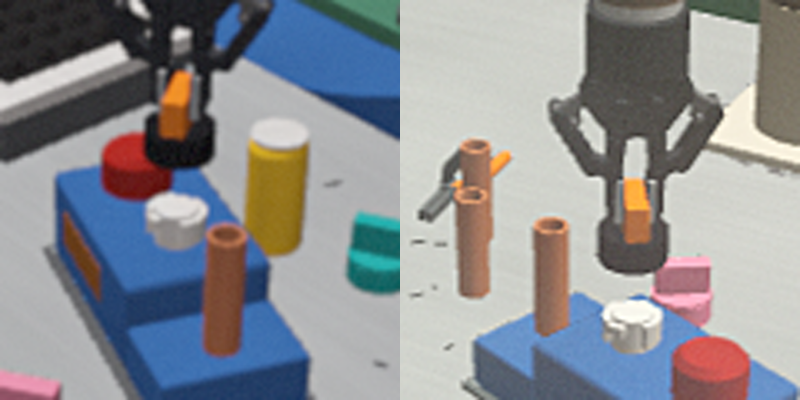

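View pics/s12.png

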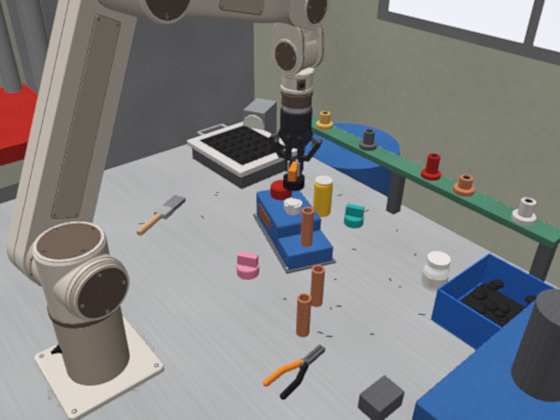

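The cap is held level over the exposed white neck (side view about (293,206)), 70 mm above its seat. The sleeve is on the spigot and the bystanders have not moved. Handing in.

Run:
```python
from workcell import order
print(order.job_done())
```

```text
the job is handed in; nothing more can be done
None
```

The standpipe is home on the spigot and let go, and the cap is off and held above its neck. I handed in at about 13.9 s; no verdict was reported.

- **Standpipe:** I took the farthest of the three copper tubes (0.569 m from the base). It stopped moving under a 36 N push. After release, its top was at (0.548, -0.011, 0.149), which fits fully home: 0.150 m expected height and about 1 mm off the spigot's measured axis.
- **Cap:** Turning clockwise seen from above stopped hard at 0.2 rad, with torque rising to 2.1 N·m, so I reversed. Counter-clockwise turned freely to 0.94 rad, and the cap lifted off with almost no force.
- **Last checks:** The gripper had risen 70 mm above the grip height, centred over the neck within about 1 mm, level and still, with the fingers 16.6 mm apart on the bar. The final pictures show the bare neck, the standpipe upright in place, and the bystanders where they were.
- **Disagreements:**
  - While the standpipe was held, the wrist camera and the outside cameras differed by a few mm on where it sat in the grip; I aligned it by the outside views.
  - The gripper read 16.6 mm on a bar given as 18 mm wide.

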